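# Lock the blade guard onto the vegetable slicer

## Task

Put the blue blade guard back on the white vegetable slicer so that it is locked by the brass pin. Pick it up by its black grip and first lay it, grip up, in the slicer's channel, resting on top of the pin and let it rest there with its hole still short of the pin's slot, towards the slicer's grey handle; then slide it gently along the channel, away from the handle, until the hole drops over the pin and the guard lies flat on the bed, and let go. Never push the guard hard against the slicer or pin, and leave the other kitchen things where they stand.

Things in the scene. Friction and masses are not known exactly. Their poses are not given: they have to be found in the camera images.
- slicer: White vegetable slicer fixed flat on the worktop, 310 (x) x 122 (y) mm, grey handle loop 37 mm long at its -x end. Origin: centre of underside; x along the channel from handle to pin, z up. Steel bed 30 mm above the worktop. The channel on the bed is 87 mm wide between two rails: straight to 13 mm above the bed, then lips flaring out, up to 20 mm. Both ends are open.
- slot_mid (a point): Middle of the pin's black slot, on the bed's surface on the channel's centre line, 60 mm along +x from the slicer's origin; axes as the slicer's. The brass pin (diameter 10 mm, flat top 10 mm above the bed) is clamped immovably in the slot, anywhere from -20 to +20 mm from here along x: its place differs each time and is not reported; feel or see it.
- guard: Loose blue plate 216 (x) x 84 (y) x 5 mm, 0.13 to 0.21 kg, black bar grip upright at its middle. Origin: centre of underside; z up, x towards the end with the hole. Starts flat on the worktop right of the slicer. Goes in the channel with x along the slicer's x (play 1.5 mm each side). Over 20 N between it and slicer or pin is damage; sliding takes 1 to 4 N.
- guard_hole (a point): Centre of the guard's round through hole, 15 mm in diameter, at the underside: 42 mm along +x from the guard's origin, 66 mm from the far edge. Short of the pin, the far part rests on the pin and the plate tilts 0.06 rad; over the pin the hole drops 7 to 10 mm and the pin stops the guard along x within 2.5 mm. A far edge laid short of the pin would jam on its side.
- guard_grip (a point): Middle of the guard's black grip, 28 mm above the plate's underside: where to grasp it, closing along the guard's x on its 20 mm thickness; the flat sides are 44 mm wide (y) and the top is 39.5 mm above the underside. The fingers may also hold it loosely and push it along.
- pepper_mill: Dark wooden pepper mill, 58x58x170 mm, bystander; origin centre of underside.
- ramekin: Small cream bowl, 94x95x45 mm, bystander; origin centre of underside.
- tomato_tin: Low tin, 75x75x58 mm, bystander; origin centre of underside.
Mind the look-alikes: they are no part of the job. There is more than one size of the guard; the one meant has the size given above.

How it is judged (in metres and radians):
On the way, in this order (a step that is already met when the one before it is completed fails the run):
1. the guard lies in the channel on top of the pin, its hole 22.5 mm or more short of the slot's middle (towards the slicer's handle), still (x of guard_hole in the frame of slot_mid between -0.085 and -0.0225 m and y of guard_hole in the frame of slot_mid between -0.006 and 0.006 m and z of guard_hole in the frame of slot_mid between 0.004 and 0.014 m and angle between guard's own z axis and vertical below 0.12 rad and angle between the x axis of guard and the x axis of slicer, either way round below 0.08 rad and contact force between guard and slicer above 0.2 N and linear speed of guard below 0.02 m/s), for 0.15 s.
2. the hole has dropped over the pin and the guard lies flat on the bed (x of guard_hole in the frame of slot_mid between -0.024 and 0.024 m and y of guard_hole in the frame of slot_mid between -0.004 and 0.004 m and z of guard_hole in the frame of slot_mid between -0.002 and 0.0025 m and angle between guard's own z axis and vertical below 0.025 rad and angle between the x axis of guard and the x axis of slicer, either way round below 0.06 rad), for 0.2 s.
At the end, for the whole second after the job is handed in: Guard flat on the bed (underside at the hole within 2.5 mm, tilt under 0.025 rad), in line with the channel within 0.06 rad, its hole within 24 mm of the slot's middle along it and 4 mm across it (only possible with the pin in the hole); released and at rest (all of step 2 and linear speed of guard below 0.01 m/s and contact force between guard and the fingers below 0.1 N); the robot touches nothing.
It fails at once if the guard is pushed against the slicer or its pin with more than 20 N (contact force between guard and slicer above 20 N).
It fails at once if a bystander is moved by more than 30 mm (distance of any of pepper_mill, ramekin, tomato_tin from where it was at the start of the episode above 0.03 m).
It also fails if it takes over 51 s, if anything falls off the work surface, if the arm or the gripper's body presses on something with over 40 N, if the wrist force passes 120 N, or if a joint passes its speed limit or range.

## Robot

A 6-joint arm with a two-finger parallel gripper is mounted at the origin on a cart in front of the work surface, level with it; the furniture and walls round the work are solid. World frame = base frame: x ahead of the robot, y to its left, z up, the work surface at z = 0. Lengths are in mm, angles in rad, forces in N, time in s.
With the tool pointing down it reaches from about 275 to 825 mm from the base axis. Payload 5.2 kg.
Tool frame: the origin (TCP) lies at the very end of the fingers, on their centre line; the grasp point (between the pads) lies 19 mm behind it; z points along the fingers, y is the line along which they close (so a half turn about z gives the same grasp; the last joint's range is limited). The gripper opens to 93 mm and grips with 3 to 60 N. Pads are 15 mm wide; open, the fingers measure 128 mm over their backs; the gripper's body (75 mm by 188 mm) begins 65 mm behind the grasp point.
Start: joints at [-1.354, 0.259, 1.535, -0, 1.348, -0.203], TCP at [224.188, -502.24, 218.653] pointing down, gripper open.
Joint ranges: [-3.14, 3.14], [-0.91, 2.08], [0.19, 2.58], [-1.22, 4.36], [0.22, 2.71], [-3.12, 3.12]. Speed limits (rad/s): [2.57, 2.57, 3.14, 3.14, 3.14, 3.14].

## Interface

Orientations are given as [roll, pitch, yaw] about the fixed x, y, z axes, in that order (R = Rz(yaw) Ry(pitch) Rx(roll)).
In Python, from bench import robot gives the robot as it stands. The module is installed in compiled form; this text tells all that it offers. Calls block until the motion is done:
- robot.move_ptp(position, orientation): joint-space move of the TCP to a pose.
- robot.move_linear(position, ori=None, speed=150, f_stop=None): straight line of the TCP; ori=None keeps the orientation; speed is the mean speed in mm/s. With f_stop (N) it stops when the force on the tool has changed by that much, and returns True; else False.
- robot.move_j(angles): joint-space move.
- robot.move_gripper(opening): opening from 0.0 (shut) to 1.0 (fully open); the grip force is fixed at half the most; returns when the fingers have stopped.
- robot.sleep(seconds).
- robot.inverse_kinematics(position, orientation): joint angles nearest the present ones, or None.
- robot.get_image(name): name is "scene" or "top"; returns a dict with "img" (420x560x3 uint8, blue, green, red), "fovy" (degrees; the focal length in pixels is half the picture's height over the tangent of half this angle, whatever the lens; pixels are square), "cx", "cy" (the principal point, pixels), "k1" (the pictures are not rectified: a ray, as slopes to the right and down, at radius r is drawn at 1 + k1 r^2 times it, then the intrinsics apply), "eye" and "orientation" of the camera in the world. Camera axes: x right, y down, z forward; pixel columns grow to the right and rows downward; lengths in mm; the calibration is good to about 2 mm. A picture is of the moment at which its call begins. There is no depth.
A pose or a line that the arm cannot do raises robot.MotionError and nothing moves.
- robot.hand_in(): hands the job in; it is judged then, once.
Readings, each from a call of its own:
- robot.current_t(): time.
- robot.current_qpos(): joint angles.
- robot.current_joint_vel(): joint speeds.
- robot.current_joint_efforts(): joint torques, N m.
- robot.current_tcp_pos(): TCP position.
- robot.current_eef_rot(): TCP orientation.
- robot.current_contact_force(): force on the tool from outside, world axes, zero at the start.
- robot.current_ft_torque(): the same for the moment, N m.
- robot.current_gripper_width(): opening from 0.0 (shut) to 1.0 (fully open).
- robot.current_finger_force(): force on a finger pad.
Only numpy, scipy, OpenCV 4.12 (cv2) and the standard library are available. Lean on these libraries where they do the work, as an engineer would, in place of code of your own. Each camera call takes 0.05 s, during which the arm holds its last target. There are 200 camera calls.

## Working session

There is one attempt and no reset: what is moved stays moved. The work goes in short steps, each a Python script; the robot and the scene stay as the last script left them, time stands still between calls to the robot, and variables do not carry over. Pictures are saved under pics/ and viewed, at most 10 in all, crops included, and the job is handed in when it is done.

```bash
mkdir -p pics; cat > h.py <<'E'
import numpy as np, cv2
from scipy.spatial.transform import Rotation as R
from bench import robot
def cam(n):
    d=robot.get_image(n); return d
def K(d):
    f=d["img"].shape[0]/2/np.tan(np.radians(d["fovy"])/2)
    return np.array([[f,0,d["cx"]],[0,f,d["cy"]],[0,0,1]]),np.array([d["k1"],0,0,0,0.])
def rot(o): 
    o=np.array(o,float); return o if o.shape==(3,3) else R.from_euler("xyz",o).as_matrix()
def proj(d,P):
    k,D=K(d); Rw=rot(d["orientation"]).T
    return cv2.projectPoints(np.array(P,float).reshape(-1,3),cv2.Rodrigues(Rw)[0],-Rw@np.array(d["eye"],float),k,D)[0].reshape(-1,2)
def ray(d,p):
    k,D=K(d); u=cv2.undistortPoints(np.array(p,float).reshape(-1,1,2),k,D).reshape(-1,2)
    return np.c_[u,np.ones(len(u))]@rot(d["orientation"]).T
def atz(d,p,z):
    r=ray(d,p); e=np.array(d["eye"],float); return e+r*((z-e[2])/r[:,2])[:,None]
E
python3 - <<'E'
from h import *
import pickle
for n in("scene","top"):
    d=cam(n); pickle.dump(d,open(n+"0.pkl","wb"))
    cv2.imwrite(f"pics/{n}0.png",cv2.resize(d["img"],(784,588),interpolation=cv2.INTER_CUBIC))
    print(n,{k:v for k,v in d.items() if k!="img"})
print(robot.current_t(),robot.current_tcp_pos(),robot.current_eef_rot())
E
```

```text
scene {'fovy': 47.38571956765577, 'cx': 273.81939528091374, 'cy': 212.32978799984016, 'k1': -0.1370290816127782, 'eye': array([-121.87183317,  579.37850865,  786.17220301]), 'orientation': array([-2.27369634, -0.01820908, -2.11418363])}
top {'fovy': 43.701840460397506, 'cx': 275.7548745717953, 'cy': 218.79983116901886, 'k1': -0.12294119091053116, 'eye': array([ 494.60846217,  124.41569053, 1291.0345353 ]), 'orientation': array([-3.02052701, -0.01632442, -1.55301576])}
0.1 [ 224.08151433 -501.7482562   217.92561468] [-3.14000825e+00 -3.17185427e-04  4.19794424e-01]
```

View pics/scene0.png

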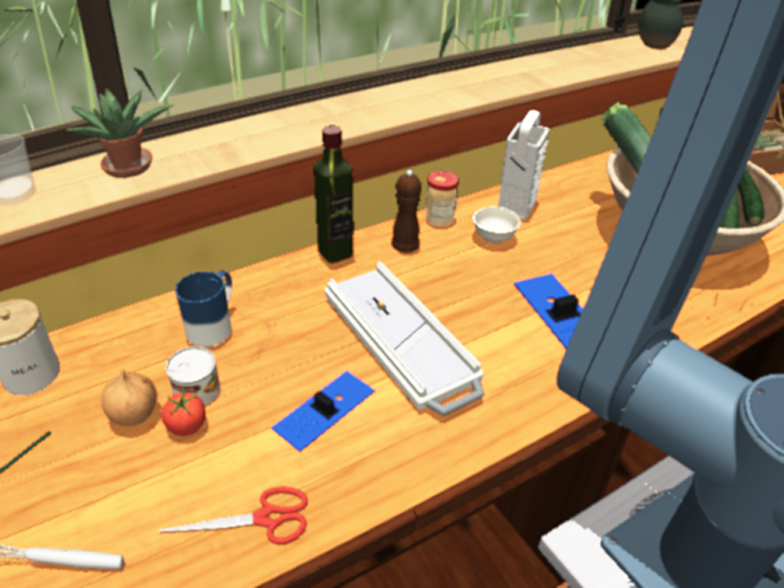

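View pics/top0.png

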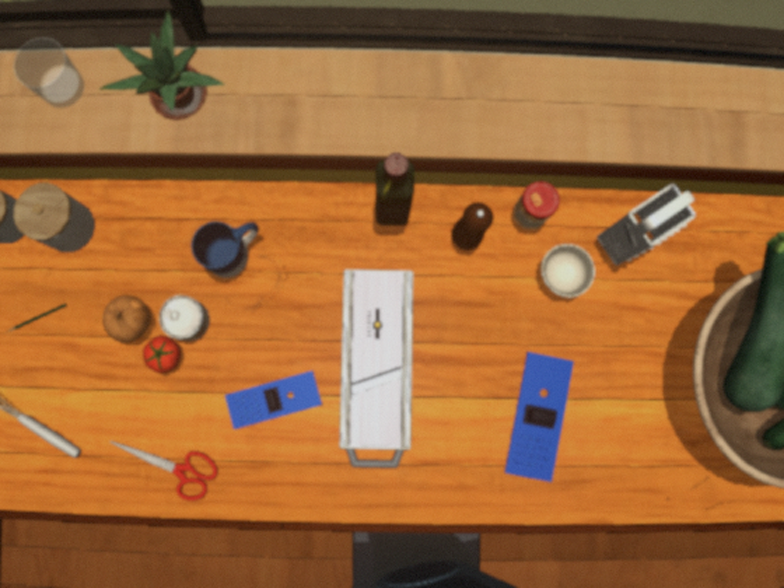

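The right-hand blue plate (top view, 784-wide picture: centre ~(540,416), hole (543,393)) is the larger one. The slicer spans (343–413, 270–450) with its handle at the bottom and the pin at (377,324).

```bash
cat > m.py <<'E'
from h import *
import pickle
T=pickle.load(open("top0.pkl","rb"));S=pickle.load(open("scene0.pkl","rb"))
def tri(pt,ps):
    A=[];b=[]
    for d,p in((T,pt),(S,ps)):
        r=ray(d,[p])[0]; r/=np.linalg.norm(r); M=np.eye(3)-np.outer(r,r); A.append(M); b.append(M@np.array(d["eye"]))
    x=np.linalg.lstsq(np.vstack(A),np.hstack(b),rcond=None)[0]
    return x.round(1),(proj(T,x)-pt).round(1),(proj(S,x)-ps).round(1)
E
python3 - <<'E'
from m import *
hsv=cv2.cvtColor(T["img"],cv2.COLOR_BGR2HSV)
m=cv2.inRange(hsv,(105,150,80),(125,255,255))
for c in cv2.findContours(m,cv2.RETR_EXTERNAL,cv2.CHAIN_APPROX_NONE)[0]:
    if cv2.contourArea(c)<300: continue
    w=atz(T,c.reshape(-1,2),5)[:,:2].astype(np.float32)
    print("blue",cv2.minAreaRect(w),[np.round(p) for p in cv2.boxPoints(cv2.minAreaRect(w))])
def crop(d,x,y,w,h,s,n): cv2.imwrite(n,cv2.resize(d["img"][y:y+h,x:x+w],None,fx=s,fy=s,interpolation=cv2.INTER_CUBIC))
a=cv2.resize(T["img"][185:340,236:306],None,fx=3.8,fy=3.8,interpolation=cv2.INTER_CUBIC)
b=cv2.resize(S["img"][185:300,225:350],None,fx=4.2,fy=4.2,interpolation=cv2.INTER_CUBIC)
o=np.zeros((590,800,3),np.uint8);o[:a.shape[0],:a.shape[1]]=a
o[:b.shape[0],270:270+b.shape[1]]=b
cv2.imwrite("pics/sl.png",o)
E
```

```text
blue ((484.1663513183594, 301.1473388671875), (53.634586334228516, 150.25033569335938), 17.142913818359375) [array([436., 365.], dtype=float32), array([481., 221.], dtype=float32), array([532., 237.], dtype=float32), array([488., 381.], dtype=float32)]
blue ((462.8931884765625, -165.8342742919922), (77.44117736816406, 208.95947265625), 79.33544158935547) [array([ 353., -185.], dtype=float32), array([ 558., -223.], dtype=float32), array([ 573., -147.], dtype=float32), array([ 367., -108.], dtype=float32)]
```

View pics/sl.png

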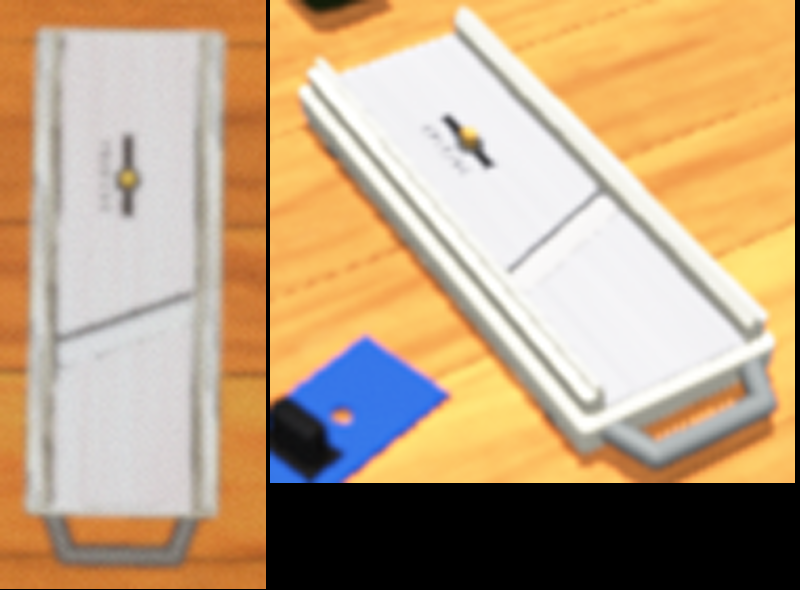

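The crop shows slot ends at (128,135)/(128,216) in the top crop and (447,120)/(491,165) in the scene crop (x−270). The pin is close to the middle of the slot.

```bash
python3 - <<'E'
from m import *
t=lambda x,y:np.array([236+(x+.5)/3.8-.5,185+(y+.5)/3.8-.5])
s=lambda x,y:np.array([225+(x-270+.5)/4.2-.5,185+(y+.5)/4.2-.5])
print("slot far",tri(t(128,135),s(447,118)));print("slot near",tri(t(128,216),s(491,166)));print("pin",tri(t(127,178),s(470,136)))
for z in(30,40):print(z,"T",atz(T,[t(128,135),t(128,216),t(127,178)],z).round(1)[:,:2].tolist(),"S",atz(S,[s(447,118),s(491,166),s(470,136)],z).round(1)[:,:2].tolist())
# rails' outer corners, top at 50
c=atz(T,[t(38,29),t(223,31),t(27,515),t(215,517)],50);print(c.round(1).tolist())
f=(c[0]+c[1])/2;n=(c[2]+c[3])/2;d=f-n;print("yaw",np.arctan2(d[1],d[0]),np.hypot(*d[:2]),(f+n)/2)
# edge-fit yaw: bright vs orange saturation
hs=cv2.cvtColor(T["img"],cv2.COLOR_BGR2HSV)[...,1].astype(float)
L=[];Rr=[]
for y in range(198,318):
    row=hs[y,236:306]; i=np.where(row<100)[0]
    a,b=i[0],i[-1]
    L.append((236+a-(100-row[a])/(row[a-1]-row[a]),y));Rr.append((236+b+(100-row[b])/(row[b+1]-row[b]),y))
for q in(L,Rr):
    w=atz(T,q,50);p=np.polyfit(w[:,0],w[:,1],1);print(p, np.polyval(p,w[:,0].mean()),np.std(np.polyval(p,w[:,0])-w[:,1]))
# guard
hsv=cv2.cvtColor(T["img"],cv2.COLOR_BGR2HSV)
x0,y0=350,240;g=T["img"][y0:y0+115,x0:x0+75];a=cv2.resize(g,None,fx=5,fy=5,interpolation=cv2.INTER_CUBIC)
b=cv2.resize(S["img"][185:260,360:430],None,fx=5,fy=5,interpolation=cv2.INTER_CUBIC)
o=np.zeros((580,780,3),np.uint8);o[:575,:375]=a;o[:375,400:750]=b;cv2.imwrite("pics/g.png",o)
E
```

```text
slot far (array([644.5, 121.4,  28.5]), array([[0.3, 0.2]]), array([[-0.3, -0. ]]))
slot near (array([593.2, 121.4,  30.5]), array([[-0.1, -0.1]]), array([[0.2, 0. ]]))
pin (array([616.5, 122.1,  35.7]), array([[0.1, 0. ]]), array([[-0.1, -0. ]]))
30 T [[644.8, 122.1], [593.0, 121.1], [617.2, 122.2]] S [[642.4, 121.8], [593.9, 121.5], [622.0, 118.4]]
40 T [[643.6, 122.1], [592.2, 121.1], [616.2, 122.2]] S [[632.3, 127.8], [584.4, 127.5], [612.2, 124.5]]
[[708.7, 180.3, 50.0], [709.8, 63.3, 50.0], [405.3, 179.9, 50.0], [406.1, 64.0, 50.0]]
yaw -0.00038806718128816457 303.5574182735515 [557.49416146 121.89173116  50.        ]
[2.31217920e-04 1.81880868e+02] 182.00865918670112 0.21333431996885513
[-3.74147000e-04  6.22811305e+01] 62.073498560079386 0.19225528682228415
```

View pics/g.png

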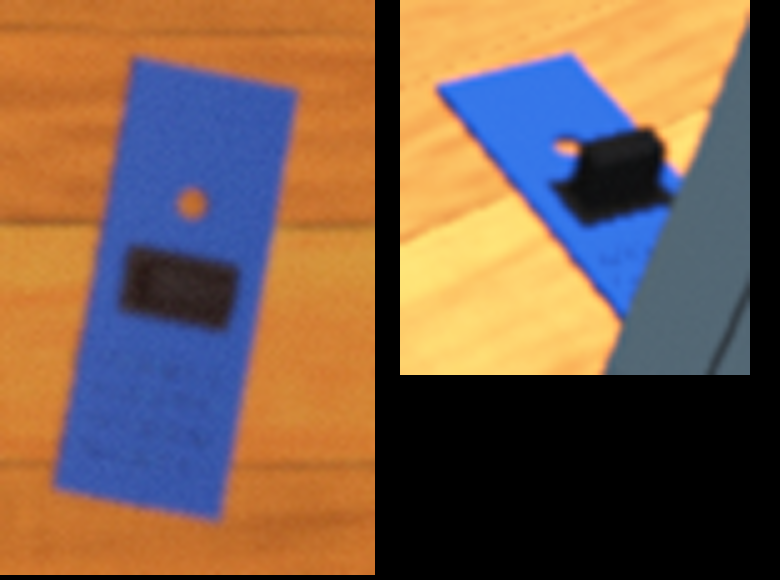

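Guard corners in the top crop are (133,57), (298,91), (220,520), (52,487), with the hole at (192,204) and the grip top centre at about (181,285). In the scene crop the grip top is at about (622,142). Next: compute the pose and grasp.

```bash
python3 - <<'E'
from m import *
t=lambda x,y:np.array([350+(x+.5)/5-.5,240+(y+.5)/5-.5])
s=lambda x,y:np.array([360+(x-400+.5)/5-.5,185+(y+.5)/5-.5])
c=atz(T,[t(133,57),t(298,91),t(220,520),t(52,487)],5)[:,:2]
C=c.mean(0);d=(c[0]+c[1]-c[2]-c[3])/2;a=np.arctan2(d[1],d[0])
print(C,a,np.hypot(*d),np.hypot(*(c[0]-c[1])))
h=atz(T,[t(192,204)],2)[0,:2];print("hole local",R.from_euler("z",-a).as_matrix()[:2,:2]@(h-C))
print("griptop",tri(t(181,285),s(622,143)),"hole",tri(t(192,204),s(568,147)),"corner",tri(t(133,57),s(437,87)))
np.save("g.npy",[*C,a])
q0=np.array(robot.current_qpos())
for yaw in(np.pi/2+a,-np.pi/2+a):
    print(yaw,robot.inverse_kinematics([*C,60],[np.pi,0,yaw]),robot.inverse_kinematics([532,122,90],[np.pi,0,yaw-a]))
E
```

```text
[ 462.88680236 -165.64561953] -0.18576287384124723 214.3836945226066 84.54078654213664
hole local [41.87856988 -0.61581101]
griptop (array([ 463.8, -161. ,   40.2]), array([[0.5, 0.5]]), array([[-0.7, -0. ]])) hole (array([ 504.2, -173.6,    2.4]), array([[-0.1, -0.1]]), array([[0.2, 0. ]])) corner (array([ 576. , -144.5,    3.1]), array([[0.1, 0.1]]), array([[-0.1, -0. ]]))
1.3850334529536492 [-0.57097832  0.32698765  1.87824809  0.          0.93635691 -0.38521545] [ 2.10035946e-02  3.71385213e-01  1.71631379e+00 -4.44089210e-16
  1.05389365e+00  2.10035946e-02]
-1.756559200636144 [-5.70978325e-01  3.26987654e-01  1.87824809e+00 -4.44089210e-16
  9.36356910e-01  2.75637720e+00] None
```

```bash
python3 - <<'E'
from m import *
x,y,a=np.load("g.npy");o=[np.pi,0,np.pi/2+a]
robot.move_ptp([x,y,100],o)
robot.move_linear([x,y,30],speed=120)
print("stop",robot.move_linear([x,y,10.5],speed=40,f_stop=4),robot.current_tcp_pos())
robot.move_gripper(0.1)
print("grip",robot.current_gripper_width()*93,robot.current_finger_force(),robot.current_contact_force())
robot.move_linear([x,y,110],speed=100)
print(robot.current_gripper_width()*93,robot.current_contact_force(),robot.current_t())
robot.move_linear([505,0,115],[np.pi,0,np.pi/2],speed=200)
robot.move_linear([531.5,122,115],speed=200)
robot.sleep(.3)
print(robot.current_tcp_pos(),robot.current_eef_rot(),robot.current_t(),robot.current_contact_force(),robot.current_gripper_width()*93)
for n in("top","scene"):
    d=cam(n);pickle.dump(d,open(n+"1.pkl","wb"))
    if n=="top": A=cv2.resize(d["img"][185:345,226:316],None,fx=3.6,fy=3.6,interpolation=cv2.INTER_CUBIC)
    else: B=cv2.resize(d["img"][150:310,220:375],None,fx=3,fy=3,interpolation=cv2.INTER_CUBIC)
w=np.zeros((580,800,3),np.uint8);w[:A.shape[0],:A.shape[1]]=A;w[:B.shape[0],330:330+B.shape[1]]=B;cv2.imwrite("pics/c1.png",w)
E
```

```text
stop False [ 462.80139055 -165.56931128   10.31629179]
grip 19.885697808611376 29.999968707561493 [ 0.68314271 -0.00726075 -0.02703233]
19.800592716453515 [ 0.66185411 -0.69422167 -0.94636652] 5.3167
[531.49809319 121.14701366 115.09182135] [3.14154596e+00 8.19125796e-05 1.56945861e+00] 7.4 [ 2.80805880e-04 -1.02510433e+00 -9.37732921e-01] 19.809100897228006
```

View pics/c1.png

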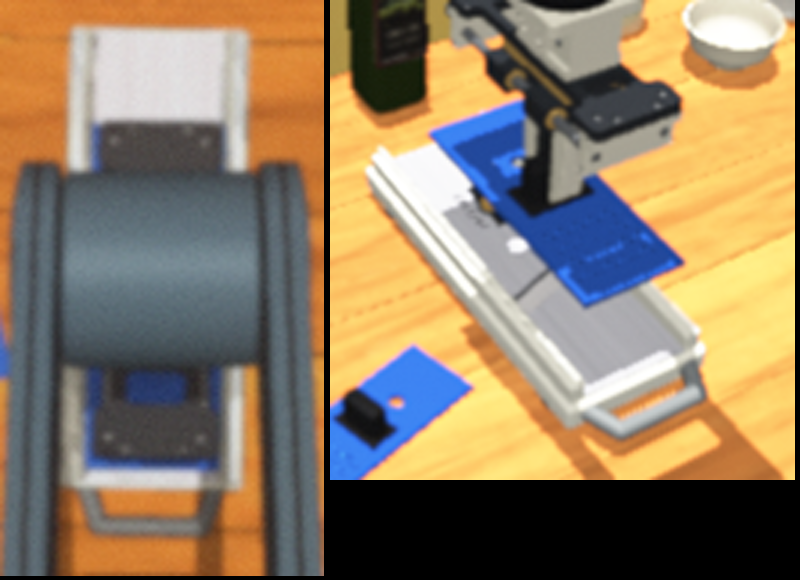

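The guard is held level over the channel. In the top crop its tail corners are (88,468) and (217,468). In the scene crop the tail corners are (587,305) and (683,263) and the nose-left corner is (431,132).

```bash
python3 - <<'E'
from m import *
T=pickle.load(open("top1.pkl","rb"));S=pickle.load(open("scene1.pkl","rb"))
t=lambda x,y:np.array([226+(x+.5)/3.6-.5,185+(y+.5)/3.6-.5])
s=lambda x,y:np.array([220+(x-330+.5)/3-.5,150+(y+.5)/3-.5])
for z in(105,109.7):
  print(z,atz(T,[t(88,468),t(217,468)],z).round(1).tolist(),atz(S,[s(587,305),s(683,263),s(431,132)],z).round(1).tolist())
# sub-pixel tail edges from saturation/hue rows near the tail
hsv=cv2.cvtColor(T["img"],cv2.COLOR_BGR2HSV)
for y in range(305,317):
    i=np.where((hsv[y,236:300,0]>100)&(hsv[y,236:300,0]<130)&(hsv[y,236:300,1]>90))[0]
    if len(i): print(y,236+i[0],236+i[-1],atz(T,[[236+i[0]-.5,y],[236+i[-1]+.5,y]],109.7)[:,1].round(1))
b=[proj(T,[531.5+dx,121.2+dy,109.7])[0].round(1) for dx,dy in((-108,42),(-108,-42),(108,42),(108,-42))];print(b)
E
```

```text
105 [[421.9, 161.3, 105.0], [423.3, 81.0, 105.0]] [[424.2, 160.8, 105.0], [424.8, 79.8, 105.0], [640.6, 159.6, 105.0]]
109.7 [[422.2, 161.1, 109.7], [423.6, 81.2, 109.7]] [[420.5, 163.7, 109.7], [421.0, 83.2, 109.7], [635.3, 162.5, 109.7]]
305 250 251 [162.9 158.4]
306 250 251 [162.8 158.4]
307 250 251 [162.8 158.3]
308 250 251 [162.8 158.3]
309 250 251 [162.7 158.2]
310 250 251 [162.7 158.2]
311 250 252 [162.6 155.9]
312 250 285 [162.6  82.2]
313 250 285 [162.5  82.2]
314 250 285 [162.5  82.1]
315 281 283 [93.2 86.5]
[array([249.2, 314. ]), array([286.8, 314.7]), array([251.3, 218. ]), array([288.3, 218.7])]
```

```bash
python3 - <<'E'
from m import *
th=.052;o=(R.from_euler("y",-th)*R.from_euler("xyz",[np.pi,0,np.pi/2])).as_euler("xyz").tolist()
robot.move_linear([531,122.4,75],o,speed=60)
robot.sleep(.3);print(robot.current_tcp_pos(),robot.current_contact_force())
st=robot.move_linear([531,122.4,45],speed=15,f_stop=3)
robot.sleep(.2)
print("stop",st,robot.current_tcp_pos(),robot.current_contact_force(),robot.current_ft_torque(),robot.current_t())
d=cam("scene");cv2.imwrite("pics/c2.png",cv2.resize(d["img"][150:310,220:375],None,fx=3.7,fy=3.7,interpolation=cv2.INTER_CUBIC))
E
```

```text
[531.25701244 122.42466132  75.28225203] [ 0.11277473  0.8097905  -2.0134559 ]
stop True [530.98683124 122.40839463  46.02860148] [-0.06536429 -0.59696658  6.08746898] [-0.00620357 -0.10966836  0.02201617] 10.575
```

View pics/c2.png

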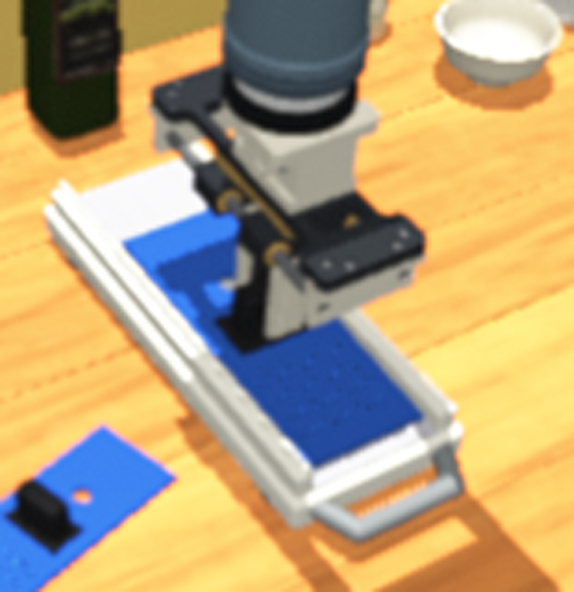

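The guard is in the channel at the predicted resting height on the pin, with its nose beyond the pin. Now loosen the fingers, let it rest, then push.

```bash
python3 - <<'E'
from m import *
robot.move_gripper(0.28);robot.sleep(.6)
print(robot.current_finger_force(),robot.current_contact_force(),robot.current_gripper_width()*93)
x,y,z=robot.current_tcp_pos()
robot.move_linear([531,122.2,49],speed=15)
robot.sleep(.3);print(robot.current_contact_force(),robot.current_finger_force())
st=robot.move_linear([590,122.2,48],speed=15,f_stop=6)
print("stop",st,robot.current_tcp_pos(),robot.current_contact_force(),robot.current_t())
p=robot.current_tcp_pos()
robot.move_linear([p[0]-3.5,122.2,48],speed=15);robot.sleep(.3)
print(robot.current_tcp_pos(),robot.current_contact_force(),robot.current_finger_force())
d=cam("scene");cv2.imwrite("pics/c3.png",cv2.resize(d["img"][150:310,220:375],None,fx=3.7,fy=3.7,interpolation=cv2.INTER_CUBIC))
E
```

```text
0.0 [-0.50100308  0.65944244  0.74729683] 25.92655863275689
[ 1.05998431 -1.03713289 -0.42694395] 0.0
stop True [581.08126628 122.20459961  47.53781181] [-0.0144609  -0.72077426 -0.33674287] 15.275
[577.61231649 122.19980026  47.9848163 ] [-0.50116767  0.28594573 -0.32184255] 0.0
```

View pics/c3.png

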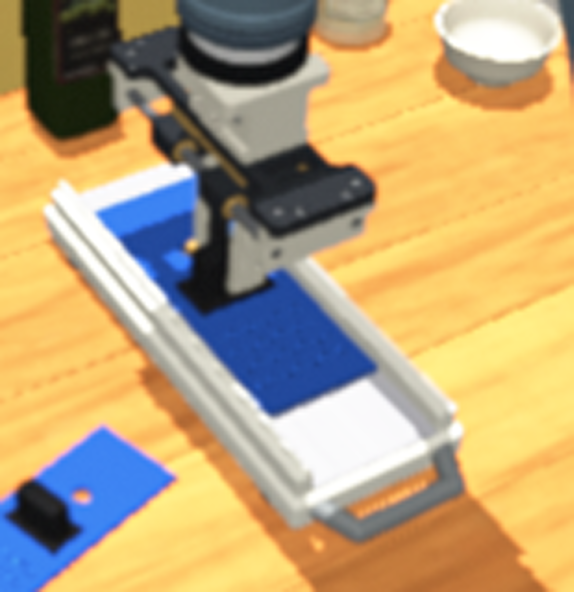

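It stopped at the expected place, with brass showing in the hole at (190,245). Open, retreat and check.

```bash
python3 - <<'E'
from m import *
robot.move_gripper(0.6)
p=robot.current_tcp_pos()
robot.move_linear([p[0],p[1],170],speed=100)
robot.move_ptp([400,-180,250],[np.pi,0,np.pi/2])
robot.sleep(.3);print(robot.current_t(),robot.current_contact_force())
T=cam("top");S=cam("scene");pickle.dump((T,S),open("end.pkl","wb"))
A=cv2.resize(T["img"][185:340,236:306],None,fx=3.8,fy=3.8,interpolation=cv2.INTER_CUBIC)
B=cv2.resize(S["img"][185:300,225:350],None,fx=4.2,fy=4.2,interpolation=cv2.INTER_CUBIC)
w=np.zeros((590,800,3),np.uint8);w[:A.shape[0],:A.shape[1]]=A;w[:B.shape[0],270:270+B.shape[1]]=B;cv2.imwrite("pics/c4.png",w)
E
```

```text
19.675 [-0.64776458  0.48345397  0.07026425]
```

View pics/c4.png

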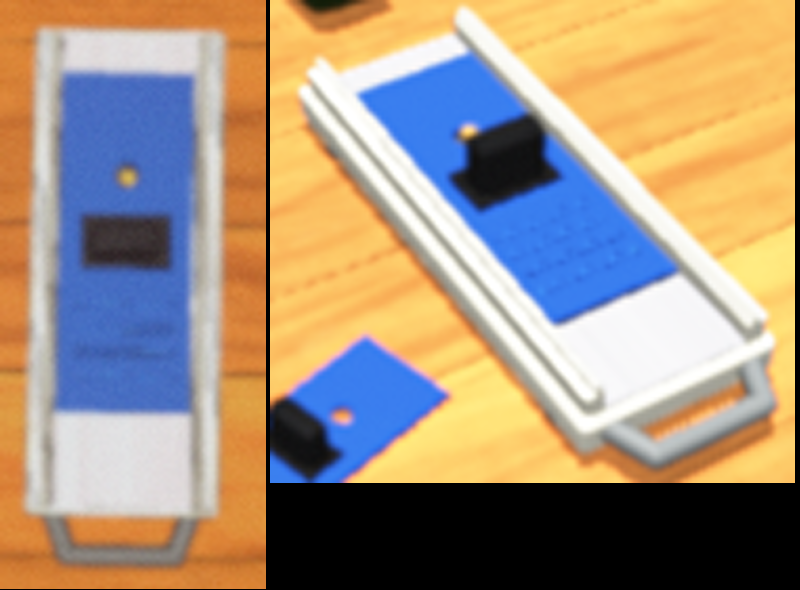

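The pin shows through the hole (top crop (127,177)) and the plate is straight in the channel. Check flatness from the nose and tail corners: top (64,73) and (56,411), scene (362,94) and (556,323).

```bash
python3 - <<'E'
import m
from m import *
m.T,m.S=pickle.load(open("end.pkl","rb"))
t=lambda x,y:np.array([236+(x+.5)/3.8-.5,185+(y+.5)/3.8-.5])
s=lambda x,y:np.array([225+(x-270+.5)/4.2-.5,185+(y+.5)/4.2-.5])
print(tri(t(64,73),s(360,93)),tri(t(56,411),s(556,323)))
G=lambda z,th:np.array([[574.5+l*np.cos(th),122+w,z+l*np.sin(th)] for l,w in((108,42),(108,-42),(-108,42),(-108,-42))])
for n,g in(("flat",G(35,0)),("tilt",G(41.5,.06))):
    q=proj(m.S,g);print(n,((q-[225,185]+.5)*4.2+[270,0]).round(0).tolist())
E
```

```text
(array([681.2, 161.2,  37.7]), array([[1. , 0.7]]), array([[-1.2, -0.1]])) (array([467.9, 162. ,  37.1]), array([[0.8, 0.6]]), array([[-1. , -0.1]]))
flat [[351.0, 97.0], [474.0, 52.0], [550.0, 329.0], [683.0, 271.0]]
tilt [[350.0, 80.0], [474.0, 35.0], [550.0, 329.0], [683.0, 271.0]]
```

The nose matches the flat case (about 37.5 mm at both ends) and not the tilted one, so I'm handing in.

```bash
python3 -c "
from bench import robot
print(robot.hand_in())"
```

```text
the job is handed in; nothing more can be done
None
```

The blue guard is on the slicer with the brass pin through its hole, released and, by the camera check, lying flat on the bed. I handed the job in shortly after 19.7 s on the robot clock (limit 51 s); the judge returned no verdict.

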